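# Release the dried wing panel from its glue press

## Robot

A 6-joint arm with a two-finger parallel gripper is mounted at the origin on the work surface. World frame = base frame: x ahead of the robot, y to its left, z up, the work surface at z = 0. Lengths are in m, angles in rad, forces in N, time in s.
With the tool pointing down it reaches from about 0.35 to 0.875 m from the base axis. Payload 15.5 kg.
Tool frame: the origin (TCP) lies on the centre line of the jaws, within the pads' length; the fingertips stand 22 mm ahead of it and the grasp point (between the pads) lies 3 mm ahead of it; z points along the fingers, y is the direction in which the jaws open and shut (so a half turn about z gives the same grasp; the last joint's range is limited). The gripper opens to 85 mm and grips with 20 to 120 N. Pads are 22 mm wide; open, the fingers measure 114 mm over their backs; the gripper's body (76 mm by 85 mm) begins 54 mm behind the grasp point. The pads swing forward as they close: fully open they stand 13 mm farther back than shut.
Start: joints at [-1.264, 0.494, 1.345, -0, 1.302, -0.096], TCP at [0.245, -0.575, 0.253] pointing down, gripper open.
Joint ranges: [-2.91, 2.91], [-0.82, 2.16], [0.22, 2.67], [-1.22, 4.37], [0.12, 2.79], [-3.08, 3.08]. Speed limits (rad/s): [1.89, 1.89, 2.57, 3.01, 3.01, 3.01].

## Interface

Orientations are given as a rotation vector (axis times angle).
In Python, from bench import manip, eyes gives the robot as it stands.
- The arm moves only by the shell command python3 -m crank 'ROWS' [OPENING] [FORCE]. ROWS is text: rows parted by semicolons, each of 6 numbers parted by spaces: the shift along the tool's x, y, z in m, then the turn, a rotation vector about the tool's x, y, z in degrees. A call has 1 to 12 rows; each row shifts and turns the pose as measured when the row begins, along the tool's axes as they then stand; what a row does not reach is not made up. A row lasts 1/10 s, in which the tool goes at most 50 mm and 8.59 degrees, less where a joint would pass 70% of its speed; a pose out of reach is approached as far as the arm can. A call is refused whole if a number of a shift passes 0.05 or a number of a turn 8.59, either way. A call with a gripper value outside its range is refused whole. OPENING is the opening, from 0 (shut) to 1 (fully open), set as the call begins (- or left out, the last holds). The fingers move at their own pace and stop on an object; FORCE is the grip in N (left out, the last holds). Time passes only in rows, so rows that do not move let the fingers close. It gives the time, the measured TCP pose, the force and the opening at its end, in the units of the state.
- manip.sense(): the state, without advancing time (a new reading comes with each control period).
- eyes.capture(name): name is "scene" or "top" or "wrist"; returns a dict with "img" (420x560x3 uint8, red, green, blue), "z_map" (420x560 float32, m along the optical axis (not along the pixel's ray), 0 where there is no reading), "fx", "fy", "cx", "cy" (pixels), "dist" ([k1, k2, p1, p2, k3] as OpenCV has them; the pictures are not rectified), "eye" and "orientation" of the camera in the world. Camera axes: x right, y up, looking along -z (the intrinsics and any distortion apply to the point x, -y, -z); pixel columns grow to the right and rows downward; lengths in m; the calibration is good to about 2 mm. A picture is of the moment at which its call begins.
- manip.job_done(): hands the job in, once; it reports no verdict.
The state is a dict: "time": time; "joint_pos": joint angles; "qd": joint speeds; "joint_efforts": joint torques, N m; "position": TCP position; "tcp_rot": TCP orientation; "contact_force": force on the tool from outside, world axes, zero at the start; "moment": the same for the moment, N m; "width": finger opening in m.
Only numpy, scipy, OpenCV 4.12 (cv2) and the standard library are available. Lean on these libraries where they do the work, as an engineer would, in place of code of your own. Each camera call takes 0.05 s, during which the arm holds its last target.

## Task

Two small screw presses stand on the model-building bench. The glue in the green wing panel has dried: release it by turning the yellow T-handle of its press about a quarter turn anticlockwise (seen from above), letting your grip rise with the handle, until the pad stands well over a centimetre clear of the panel, then let go. Leave the panel lying where it is in the press, and do not unscrew the other press (blue handle), whose plywood part is still drying.

Things in the scene. Friction and masses are not known exactly. Their poses are not given: they have to be found in the camera images.
- wing_handle (a point): Centre (on the screw axis, half-way up) of the yellow T-handle over the wing panel: an upright bar 64 mm long (x axis), 16 wide (y), 32 tall (z up), 126 mm above the bench at the start. Grasp it across its 16 mm width. Steep right-hand screw: anticlockwise from above it rises 11 mm per rad (17 mm a quarter turn); stop at 1.75 rad from the start; resistance 0.12 N m; stays where left.
- wing_pad (a joint): Height in m of the pad of the press with the yellow handle: 0 clamped (start), 0.019 at the upper stop; 0.011 per rad of handle turn. The press is fixed to the bench: grey base 130 x 170 x 14 mm, two posts 138 mm apart, grey crossbar 34 x 170 mm under the handle, its top 92 mm above the bench (30 mm wide brass ring on it to 96 mm, post caps to 98 mm).
- panel_center (a point): Middle of the wing panel, a loose green and olive board 280 x 93 mm, 18 mm thick (x along its length, z up), about 0.15 kg, lying on the base of the press with the yellow handle, under its pad and crossbar and sticking out at both ends. This point is 9 mm above its underside.
- frame_pad (a joint): Height in m of the other press's pad: 0 clamped, as it must stay. This press is like the first but has a blue handle and holds a square 84 mm plywood part. Either press may be on the left or the right, their middles 0.33 to 0.5 m apart. Also on the bench: a paint jar 68 mm tall between the presses, a sanding block and a brush beyond them.
There are look-alikes about, which are no part of the job. Leave any orange or turquoise look-alike of the part that bears wing_handle alone. Leave any red look-alike of the part that bears frame_pad alone.

How it is judged:
At the end, for the whole second after the job is handed in: The pad of the wing-panel press is raised by more than 10 mm and at rest, the other press's pad is raised by less than 3 mm, and the wing panel lies flat (within 10 degrees) within 20 mm of where it started (value of joint wing_pad above 0.01 m and velocity of joint wing_pad between -0.002 and 0.002 m/s and value of joint frame_pad below 0.003 m and distance of panel_center from where it was at the start of the episode below 0.02 m and angle between panel_center's own z axis and vertical below 0.17 rad); the robot touches nothing.
It fails at once if the other press (blue handle) is unscrewed by 4 mm or more (value of joint frame_pad above 0.004 m).
It also fails if it takes over 35 s, if anything falls off the work surface, if the arm or the gripper's body presses on something with over 40 N, if the wrist force passes 120 N, or if a joint passes its speed limit or range.

## Working session

There is one attempt and no reset: what is moved stays moved. The work goes in short steps, Python scripts to look and compute and a shell command to move; the robot and the scene stay as the last step left them, time stands still between calls to the robot, and variables do not carry over. Pictures are saved under pics/ and viewed, and the job is handed in when it is done.

```bash
mkdir -p pics
cat > h.py <<'E'
import numpy as np, cv2
from bench import manip, eyes
def save(name,img): cv2.imwrite(f'pics/{name}.png',cv2.cvtColor(img,cv2.COLOR_RGB2BGR))
E
python3 - <<'E'
from h import *
s=manip.sense(); print(s['time'],s['position'],s['tcp_rot'],s['width'])
for n in('scene','top'):
    c=eyes.capture(n); save(n+'0',c['img']); np.save(f'pics/{n}.npy',c,allow_pickle=True)
    print(n,c['eye'],c['orientation'],c['fx'],c['cx'],c['cy'],c['dist'])
E
```

```text
0.0 [ 0.24492241 -0.57465447  0.252697  ] [-3.07689404e+00 -6.28313459e-01  1.98518569e-04] 0.08530467053539546
scene [1.95890387 0.07355724 1.00507893] [0.7557692  0.8062409  1.47565425] 511.076320184999 284.0094608027215 216.76487225685722 [-0.1836427  0.         0.         0.         0.       ]
top [ 0.45050429 -0.02935175  1.68553021] [ 0.08675471 -0.08260075 -1.58900384] 506.44063851550146 273.9004701873169 209.87989505844206 [-0.06497329  0.          0.          0.          0.        ]
```

View pics/scene0.png

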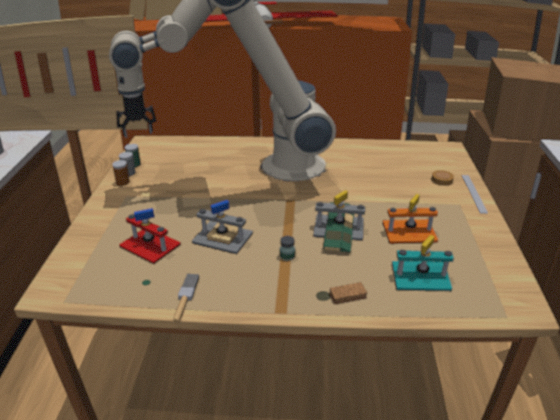

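View pics/top0.png

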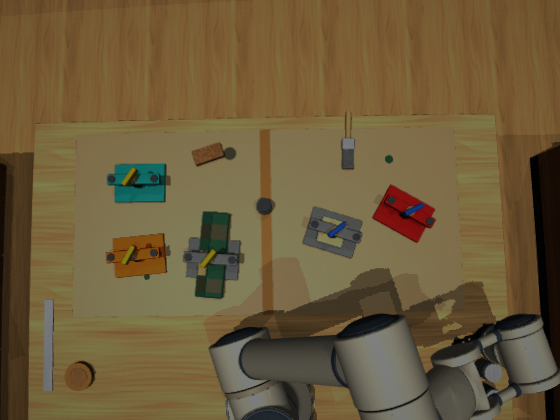

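In the top view the yellow handles are at (129,177) on a turquoise press, (128,255) on an orange press, and (207,258) on a grey press holding the green panel. The last one fits the description. I'll confirm it in a crop and measure it.

```bash
cat >> h.py <<'E'
from scipy.spatial.transform import Rotation as R
def ray(c,uv):
    K=np.array([[c['fx'],0,c['cx']],[0,c['fy'],c['cy']],[0,0,1]])
    p=cv2.undistortPoints(np.array(uv,float).reshape(-1,1,2),K,np.array(c['dist'],float)).reshape(-1,2)
    d=np.c_[p[:,0],-p[:,1],-np.ones(len(p))]
    return R.from_rotvec(c['orientation']).apply(d)
def plane(c,uv,z):
    d=ray(c,uv); e=np.array(c['eye']); return e+d*((z-e[2])/d[:,2])[:,None]
E
python3 - <<'E'
from h import *
c=np.load('pics/top.npy',allow_pickle=True).item(); im=c['img']
x0,y0=170,200
crop=im[y0:y0+110,x0:x0+90]; 
hsv=cv2.cvtColor(im,cv2.COLOR_RGB2HSV)
m=cv2.inRange(hsv,(20,140,80),(35,255,255)); mm=np.zeros_like(m); mm[240:275,190:225]=m[240:275,190:225]
n,l,st,ce=cv2.connectedComponentsWithStats(mm); print(st,ce)
big=cv2.resize(crop,None,fx=5,fy=5); mb=cv2.resize(cv2.cvtColor(mm[y0:y0+110,x0:x0+90],cv2.COLOR_GRAY2RGB),None,fx=4,fy=4)
save('crop0',big); 
k=1+np.argmax(st[1:,4]); ys,xs=np.where(l==k)
r=cv2.minAreaRect(np.c_[xs,ys].astype(np.float32)); print(r)
b=cv2.boxPoints(r); print(plane(c,b,.142)); print(plane(c,[r[0]],.142))
P=plane(c,np.c_[xs,ys],.142); print(P.mean(0)); w,v=np.linalg.eigh(np.cov(P[:,:2].T)); print(np.sqrt(w*12),np.degrees(np.arctan2(v[1,1],v[0,1])))
# heights
d=ray(c,np.c_[xs,ys]); z=c['eye'][2]+d[:,2]*c['z_map'][ys,xs]; print(np.percentile(z,[5,25,50,75,95]))
Q=np.array(c['eye'])+d*c['z_map'][ys,xs][:,None]; t=Q[z>.132]; print(len(t),t.mean(0))
if len(t)>5:
    w,v=np.linalg.eigh(np.cov(t[:,:2].T)); print(np.sqrt(w*12),np.degrees(np.arctan2(v[1,1],v[0,1])))
c2=np.load('pics/scene.npy',allow_pickle=True).item(); save('crop1',cv2.resize(c2['img'][170:270,290:400],None,fx=5,fy=5))
# green panel and jar
E
```

```text
[[     0      0    560    420 235093]
 [   200    249     16     19    107]] [[279.53288273 209.47776412]
 [207.25233645 258.35514019]]
((207.16000366210938, 258.1199951171875), (5.600000381469727, 21.200002670288086), 36.869895935058594)
[[0.45358631 0.20525116 0.142     ]
 [0.50433029 0.16610217 0.142     ]
 [0.49386341 0.15251378 0.142     ]
 [0.44318833 0.19166692 0.142     ]]
[[0.47371079 0.17890034 0.142     ]]
[0.47300274 0.17861801 0.142     ]
[0.01547741 0.06487248] 140.47647473951605
[0.02898401 0.13808167 0.14076569 0.14471243 0.14743368]
95 [0.47463441 0.17722641 0.14174722]
[0.01475583 0.06107068] 141.36324764506486
```

View pics/crop0.png

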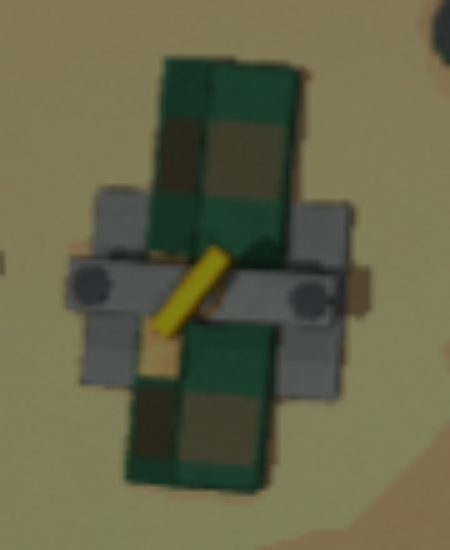

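View pics/crop1.png

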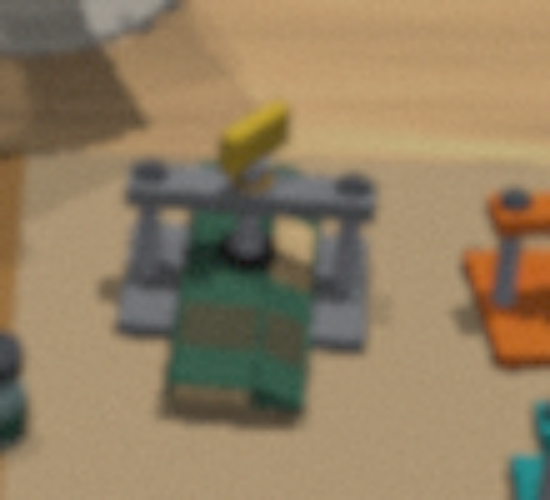

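The crop confirms it: the grey press with the green panel has its yellow handle at top pixel (207,258). That puts it at about (0.474, 0.178), with the long axis at about 141° in world yaw. I'll move there at height first.

```bash
python3 -m crank '0.029 -0.034 0 0 0 0;0.029 -0.034 0 0 0 0;0.029 -0.034 0 0 0 0;0.029 -0.034 0 0 0 0;0.029 -0.034 0 0 0 0;0.029 -0.034 0 0 0 0;0.029 -0.034 0 0 0 0;0.029 -0.034 0 0 0 0;0.029 -0.034 0 0 0 0;0.029 -0.034 0 0 0 0;0.029 -0.034 0 0 0 0;0.029 -0.034 0 0 0 0' 1 60
cat > st.py <<'E'
from h import *
s=manip.sense(); r=R.from_rotvec(s['tcp_rot']); M=r.as_matrix(); p=np.array(s['position'])
print('t',s['time'],'p',p.round(4),'yaw_y',np.degrees(np.arctan2(M[1,1],M[0,1])).round(2),'z',M[:,2].round(4),'q',np.round(s['joint_pos'],3),'w',round(s['width'],4),'F',np.round(s['contact_force'],1),'Mz',np.round(s['moment'],2))
import sys
if len(sys.argv)>3:
    print('tool delta',(M.T@(np.array(sys.argv[1:4],float)-p)).round(4))
E
python3 st.py .474 .178 .25
```

```text
time: 1.3
position: [0.4073, -0.0481, 0.2506]
tcp_rot: [-3.079, -0.614, 0.001]
contact_force: [1.9, -0.8, 0.6]
width: 0.0857
t 1.3 p [ 0.4073 -0.0481  0.2506] yaw_y -67.43 z [-0.0012  0.0021 -1.    ] q [-0.265  0.195  1.842  0.002  1.106  0.911] w 0.0857 F [ 1.9 -0.8  0.6] Mz [-0.   -0.01 -0.04]
tool delta [ 0.1483 -0.1832  0.001 ]
```

```bash
python3 -m crank '0.03 -0.037 0 0 0 0;0.03 -0.037 0 0 0 0;0.03 -0.037 0 0 0 0;0.03 -0.037 0 0 0 0;0.025 -0.031 0 0 0 0;0 0 0 0 0 -8.5;0 0 0 0 0 -8.5;0 0 0 0 0 -8.5;0 0 0 0 0 -8.5;0 0 0 0 0 -8.5;0 0 0 0 0 -8.5;0 0 0 0 0 -8.5'
python3 -m crank '0 0 0 0 0 -8.5;0 0 0 0 0 -8.5;0 0 0 0 0 -8.5;0 0 0 0 0 -8.5;0 0 0 0 0 -8.5;0 0 0 0 0 -8.5;0 0 0 0 0 -8.5;0 0 0 0 0 0'
python3 st.py .474 .178 .25
python3 - <<'E'
from h import *
c=eyes.capture('wrist'); save('w1',c['img']); np.save('pics/wrist.npy',c,allow_pickle=True)
E
```

```text
time: 2.5
position: [0.4725, 0.1901, 0.2487]
tcp_rot: [-2.35, -2.078, 0.003]
contact_force: [-0.4, -0.7, 0.7]
width: 0.0854
time: 3.3
position: [0.471, 0.1897, 0.2469]
tcp_rot: [-0.986, -2.974, 0.003]
contact_force: [-0.0, 0.3, 0.3]
width: 0.0855
t 3.3 p [0.471  0.1897 0.2469] yaw_y 53.31 z [-8.5e-03  6.0e-04 -1.0e+00] q [ 0.264  0.34   1.633  0.003  1.177 -0.668] w 0.0855 F [-0.   0.3  0.3] Mz [ 0.03  0.02 -0.02]
tool delta [-0.0094 -0.0077 -0.0031]
```

View pics/w1.png

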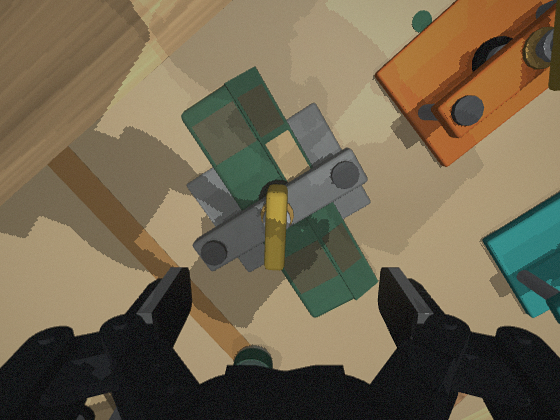

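The wrist view shows the yellow handle at x≈266–290, y≈182–270, nearly aligned between the jaws. I'll measure its top face from this view too.

Run:
```python
from h import *
c=np.load('pics/wrist.npy',allow_pickle=True).item(); im=c['img']
m=cv2.inRange(cv2.cvtColor(im,cv2.COLOR_RGB2HSV),(18,130,60),(35,255,255)); m[:,:240]=0;m[:,310:]=0;m[:170]=0;m[285:]=0
ys,xs=np.where(m>0); d=ray(c,np.c_[xs,ys]); zm=c['z_map'][ys,xs]
Q=np.array(c['eye'])+d*zm[:,None]; Q=Q[zm>0]; print(len(Q),np.percentile(Q[:,2],[5,50,95]))
t=Q[abs(Q[:,2]-.142)<.007]
r=cv2.minAreaRect((t[:,:2]*1000).astype(np.float32)); print(r,len(t),t.mean(0))
w,v=np.linalg.eigh(np.cov(t[:,:2].T)); print(np.sqrt(w*12),np.degrees(np.arctan2(v[1,1],v[0,1])))
save('wc',cv2.resize(np.hstack([im[160:290,230:320],cv2.cvtColor(m,cv2.COLOR_GRAY2RGB)[160:290,230:320]]),None,fx=4,fy=4))
```

```text
1768 [0.11672735 0.14066908 0.14201577]
((473.6868591308594, 177.12582397460938), (15.623136520385742, 63.071441650390625), 51.020660400390625) 1588 [0.47226768 0.17834409 0.14060159]
[0.0151144  0.06246485] 141.06631573216328
```

View pics/wc.png

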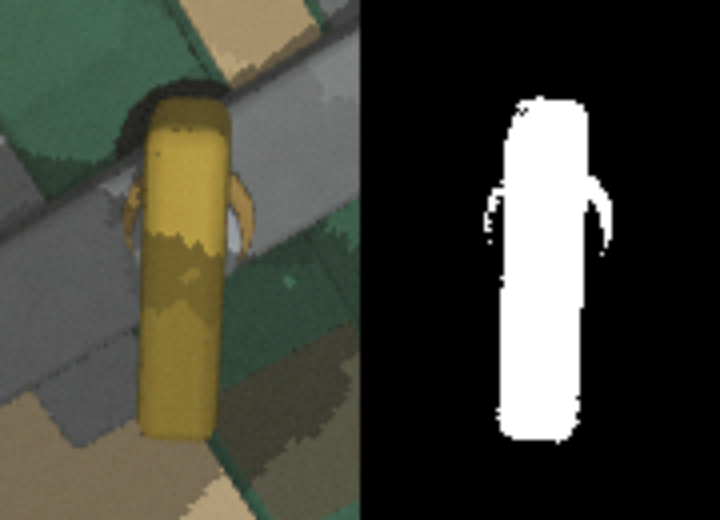

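```bash
cat >> st.py <<'E'
if len(sys.argv)>4:
    a=np.radians(float(sys.argv[4])); y=np.array([np.cos(a),np.sin(a),0]); z=np.array([0,0,-1.]); T=np.c_[np.cross(y,z),y,z]
    print('turn deg',np.degrees(R.from_matrix(M.T@T).as_rotvec()).round(2))
E
python3 st.py .4737 .1775 .247 51
```

```text
t 3.35 p [0.471  0.1897 0.2469] yaw_y 52.99 z [-8.5e-03  6.0e-04 -1.0e+00] q [ 0.264  0.34   1.633  0.003  1.177 -0.663] w 0.0856 F [-0.2  0.1 -0.4] Mz [ 0.05 -0.02  0.01]
tool delta [-0.0095 -0.0082 -0.0001]
turn deg [-0.27 -0.4   1.99]
```

```bash
python3 -m crank '-0.0095 -0.008 0 -0.3 -0.4 2;0 0 0 0 0 0;0 0 0.03 0 0 0;0 0 0.03 0 0 0;0 0 0.02 0 0 0;0 0 0 0 0 0;0 0 0 0 0 0'
python3 st.py .4737 .1775 .132 51
```

```text
time: 4.05
position: [0.4753, 0.1755, 0.1658]
tcp_rot: [1.087, 2.944, 0.004]
contact_force: [-0.4, 0.4, 0.2]
width: 0.0856
t 4.05 p [0.4753 0.1755 0.1658] yaw_y 49.48 z [ 4.e-03  9.e-04 -1.e+00] q [ 0.236  0.441  1.741 -0.     0.955 -0.628] w 0.0856 F [-0.4  0.4  0.2] Mz [0.02 0.02 0.04]
tool delta [0.0026 0.0004 0.0338]
turn deg [ 0.19  0.14 -1.52]
```

```bash
python3 -m crank '0.0025 0.0005 0.012 0.2 0.1 -1.2;0 0 0.012 0 0 0;0 0 0.009 0 0 0;0 0 0 0 0 0;0 0 0 0 0 0'
python3 st.py .4737 .1775 .132 51
```

```text
time: 4.55
position: [0.475, 0.178, 0.1323]
tcp_rot: [1.056, 2.955, 0.002]
contact_force: [0.0, 0.4, -0.4]
width: 0.0854
t 4.55 p [0.475  0.178  0.1323] yaw_y 50.68 z [ 3.7e-03  2.0e-04 -1.0e+00] q [ 2.410e-01  4.930e-01  1.772e+00 -1.000e-03  8.730e-01 -6.430e-01] w 0.0854 F [ 0.   0.4 -0.4] Mz [-0.01  0.03 -0.04]
tool delta [ 0.0007 -0.0012  0.0003]
turn deg [ 0.14  0.16 -0.32]
```

```bash
python3 -m crank '0.0005 -0.001 0 0 0 0;0 0 0 0 0 0;0 0 0 0 0 0;0 0 0 0 0 0;0 0 0 0 0 0;0 0 0 0 0 0;0 0 0 0 0 0;0 0 0 0 0 0' 0 60
python3 st.py .4737 .1775 .132 51
```

```text
time: 5.35
position: [0.4744, 0.1776, 0.1334]
tcp_rot: [1.055, 2.954, 0.004]
contact_force: [1.4, -0.2, -0.3]
width: 0.0154
t 5.35 p [0.4744 0.1776 0.1334] yaw_y 50.68 z [ 5.3e-03  5.0e-04 -1.0e+00] q [ 2.410e-01  4.900e-01  1.774e+00 -1.000e-03  8.720e-01 -6.430e-01] w 0.0154 F [ 1.4 -0.2 -0.3] Mz [-0.08  0.09  0.01]
tool delta [ 0.0005 -0.0005  0.0014]
turn deg [ 0.21  0.22 -0.32]
```

Gripped at a width of 15.4 mm. Now I'll start the turn: −z about the tool is anticlockwise from above, rising about 1 mm per 5°.

```bash
python3 -m crank '0 0 -0.001 0 0 -5;0 0 -0.001 0 0 -5;0 0 -0.001 0 0 -5;0 0 -0.001 0 0 -5;0 0 0 0 0 0'
python3 st.py .474 .1776 .137 141
```

```text
time: 5.85
position: [0.4744, 0.1775, 0.1374]
tcp_rot: [0.508, 3.095, 0.002]
contact_force: [-0.1, -0.9, 2.0]
width: 0.0151
t 5.85 p [0.4744 0.1775 0.1374] yaw_y 71.36 z [ 5.e-03  5.e-04 -1.e+00] q [ 2.410e-01  4.840e-01  1.770e+00 -1.000e-03  8.820e-01 -1.004e+00] w 0.0151 F [-0.1 -0.9  2. ] Mz [-0.16  0.09  0.12]
tool delta [ 0.0004 -0.      0.0004]
turn deg [-6.000e-02  3.000e-01 -6.964e+01]
```

Turned 20.7° and risen 4 mm, with low forces and the resisting moment of 0.12 N m as expected. I'll continue.

```bash
python3 -m crank '0 0 -0.001 0 0 -5;0 0 -0.001 0 0 -5;0 0 -0.001 0 0 -5;0 0 -0.001 0 0 -5;0 0 -0.001 0 0 -5;0 0 -0.001 0 0 -5;0 0 0 0 0 0'
python3 st.py .474 .1776 .137 141
python3 -m crank '0 0 -0.001 0 0 -5;0 0 -0.001 0 0 -5;0 0 -0.001 0 0 -5;0 0 -0.001 0 0 -5;0 0 -0.001 0 0 -5;0 0 -0.001 0 0 -5;0 0 0 0 0 0'
python3 st.py .474 .1776 .150 141
```

```text
time: 6.55
position: [0.4743, 0.1773, 0.1431]
tcp_rot: [-0.308, 3.122, -0.0]
contact_force: [-0.3, -0.9, 2.2]
width: 0.015
t 6.55 p [0.4743 0.1773 0.1431] yaw_y 101.28 z [ 4.6e-03  4.0e-04 -1.0e+00] q [ 2.400e-01  4.750e-01  1.765e+00 -1.000e-03  8.970e-01 -1.527e+00] w 0.015 F [-0.3 -0.9  2.2] Mz [-0.11  0.1   0.05]
tool delta [0.0003 0.0004 0.0061]
turn deg [ -0.12   0.24 -39.72]
time: 7.25
position: [0.4744, 0.1771, 0.1487]
tcp_rot: [-1.084, 2.944, -0.002]
contact_force: [0.0, -0.0, 2.0]
width: 0.0149
t 7.25 p [0.4744 0.1771 0.1487] yaw_y 130.41 z [ 4.5e-03  2.0e-04 -1.0e+00] q [ 2.400e-01  4.660e-01  1.759e+00 -1.000e-03  9.120e-01 -2.036e+00] w 0.0149 F [ 0. -0.  2.] Mz [-0.02  0.14  0.1 ]
tool delta [-0.0001  0.0006 -0.0013]
turn deg [ -0.17   0.19 -10.59]
```

```bash
python3 -m crank '0 0 -0.001 0 0 -5;0 0 -0.001 0 0 -4;0 0 0 0 0 0'
python3 st.py .474 .1776 .15 141
python3 -m crank '0 0 0 0 0 0;0 0 0 0 0 0;0 0 0 0 0 0;0 0 0 0 0 0;0 0 0 0 0 0;0 0 0 0 0 0;0 0 0 0 0 0;0 0 0 0 0 0' 1
python3 -m crank '0 0 -0.02 0 0 0;0 0 -0.03 0 0 0;0 0 -0.03 0 0 0;0 0 -0.03 0 0 0;0 0 0 0 0 0;0 0 0 0 0 0'
python3 - <<'E'
from h import *
for n in('wrist','scene','top'):
    c=eyes.capture(n); save(n+'2',c['img']); np.save(f'pics/{n}2.npy',c,allow_pickle=True)
c=np.load('pics/wrist2.npy',allow_pickle=True).item()
im=c['img'];m=cv2.inRange(cv2.cvtColor(im,cv2.COLOR_RGB2HSV),(18,130,60),(35,255,255)); m[300:]=0;m[:100]=0;m[:,:200]=0;m[:,360:]=0
ys,xs=np.where(m>0);zm=c['z_map'][ys,xs];Q=np.array(c['eye'])+ray(c,np.c_[xs,ys])*zm[:,None];t=Q[Q[:,2]>.13];print(len(t),np.median(t,0))
w,v=np.linalg.eigh(np.cov(t[:,:2].T)); print(np.sqrt(w*12),np.degrees(np.arctan2(v[1,1],v[0,1])))
s=np.load('pics/scene2.npy',allow_pickle=True).item()['img']; a=np.load('pics/scene.npy',allow_pickle=True).item()['img']
save('cmp',cv2.resize(np.hstack([a[170:270,190:400],s[170:270,190:400]])[:, :],(798,190)))
save('cmpb',cv2.resize(s[170:270,290:400],None,fx=5,fy=5))
def pan(f):
    c=np.load(f,allow_pickle=True).item(); im=c['img']; m=cv2.inRange(cv2.cvtColor(im,cv2.COLOR_RGB2HSV),(55,90,20),(85,255,255)); r=np.zeros_like(m); r[205:305,185:240]=m[205:305,185:240]
    ys,xs=np.where(r>0); return len(xs),xs.mean(),ys.mean(),xs.min(),xs.max(),ys.min(),ys.max()
print(pan('pics/top.npy'),pan('pics/top2.npy'))
E
```

```text
time: 7.55
position: [0.4744, 0.177, 0.1503]
tcp_rot: [-1.293, 2.859, -0.003]
contact_force: [0.8, -0.2, 1.3]
width: 0.0151
t 7.55 p [0.4744 0.177  0.1503] yaw_y 138.68 z [ 4.3e-03  1.0e-04 -1.0e+00] q [ 2.400e-01  4.640e-01  1.758e+00 -1.000e-03  9.160e-01 -2.180e+00] w 0.0151 F [ 0.8 -0.2  1.3] Mz [0.05 0.07 0.1 ]
tool delta [-0.0002  0.0007  0.0003]
turn deg [-0.19  0.16 -2.32]
time: 8.35
position: [0.4744, 0.1772, 0.1502]
tcp_rot: [-1.272, 2.868, -0.002]
contact_force: [0.8, 0.4, 0.1]
width: 0.0858
time: 8.95
position: [0.4732, 0.177, 0.2637]
tcp_rot: [-1.272, 2.87, -0.002]
contact_force: [-0.1, -0.6, -0.2]
width: 0.0853
1715 [0.47105579 0.17281566 0.15764664]
[0.01506807 0.0651243 ] 48.696481589326524
(1065, np.float64(213.88826291079812), np.float64(250.77276995305164), np.int64(195), np.int64(229), np.int64(212), np.int64(297)) (614, np.float64(215.80456026058633), np.float64(243.14495114006516), np.int64(195), np.int64(229), np.int64(212), np.int64(296))
```

```bash
python3 st.py
```

```text
t 9.1 p [0.4729 0.1769 0.2628] yaw_y 137.82 z [ 6.e-04 -6.e-04 -1.e+00] q [ 2.400e-01  3.150e-01  1.623e+00 -1.000e-03  1.203e+00 -2.165e+00] w 0.0854 F [ 0.8 -0.4  0. ] Mz [-0.04 -0.01  0.  ]
```

View pics/cmpb.png

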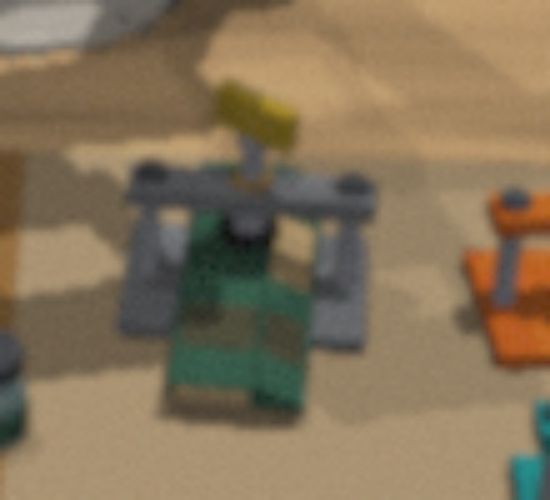

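View pics/wrist2.png

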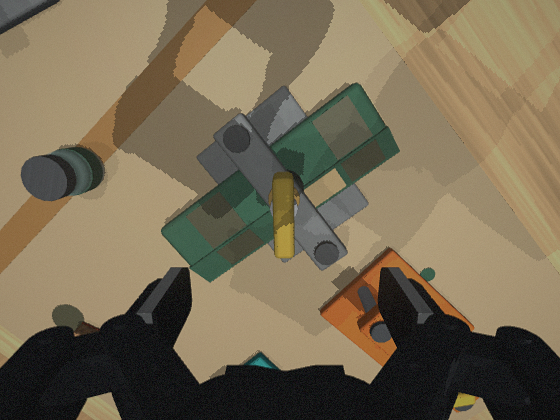

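The scene crop shows the handle raised and turned, with the pad lifted off the panel. The wrist view (handle at x≈272–296, y≈170–258) shows the released gripper well clear above it. The panel extents in the top view match those at the start, so I'm handing in.

```bash
python3 -c "
from bench import manip; print(manip.job_done())"
```

```text
the job is handed in; nothing more can be done
None
```

The wing-panel press is released, and I handed the job in with about 9 s used of the 35 s allowed. I gripped the yellow T-handle of the grey press holding the green panel and turned it about 88° anticlockwise, letting the grip rise with it. Then I opened the gripper and backed off about 11 cm straight up.

- **Pad height:** the wrist camera put the handle top at 0.158 m, up from 0.141 m. The measured turn of 87.6° (1.53 rad) also gives about 17 mm, against the 10 mm needed.
- **Panel:** its edges in the top view are within 1 pixel of the start. The visible green area and its centroid did change, which I put down to the arm and its shadow now lying over part of it.
- **Other press (blue handle) and look-alikes:** the arm made no contact with any of them. I did not measure the blue press's pad separately.
- **Forces:** readings between moves stayed around 2 N or less, and about zero after release.

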